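# Lay two standing food tins down, lid up

### The job

Two flat golden food tins have been left standing on their long sides on the worktop. Push each one over where it stands so that it lies flat with its picture lid facing up, ready to be opened. Only push with the fingers - do not pick the tins up or shove them away from their places - and leave the other things standing where they are.

Things in the scene. Friction and masses are not known exactly. Their poses are not given: they have to be found in the camera images.
- tin_a: flat golden food tin, picture lid, 63 x 105 x 24 mm, about 0.15 kg; sides slope in to a 53 x 93 mm underside. Origin: centre of underside; its z points out of the lid, y along its length. It starts on one long side, 60 mm high, origin 26 mm up, z 9 degrees above level; lid looks towards or away from the robot, give or take 29 degrees. May stand left or right.
- tin_b: a second tin just like tin_a, same origin and axes; its lid looks roughly the opposite way. Either tin, pushed under 1 N near the top of its lid face, away from where the lid looks, tips past balance after some 12 degrees, then falls lid up by itself, origin then at worktop height; pushed on its underside it would land lid down.
- salt: bystander: glass salt shaker with a grey cap, 44 x 44 x 90 mm, upright between the tins; origin at the centre of its underside, z up
- mug: bystander: green and white mug, 78 x 116 x 101 mm with its handle, upright at the left; origin at its underside, z up
- spice: bystander: spice jar with a black cap, 41 x 41 x 105 mm, upright at the right; origin at the centre of its underside, z up
- garlic: bystander: garlic bulb, 48 x 50 x 51 mm, at the far right; origin at the centre of its underside, z up
Mind the look-alikes: they are no part of the job. What is shaped like the tin_a but green or orange is not meant.

How it is judged (in metres and radians):
At the end, for the whole second after the job is handed in: Both tins lie flat on the worktop at rest, lid up (within 7 degrees, underside within 8 mm of the worktop), each origin within 100 mm of where it started (tipping alone moves it about 40 mm); every bystander upright within 25 mm of its start (angle between each of tin_a, tin_b's own z axis and vertical below 0.12 rad and height (world z) of each of tin_a, tin_b below 0.008 m and distance of each of tin_a, tin_b from where it was at the start of the episode below 0.1 m and linear speed of each of tin_a, tin_b below 0.02 m/s and distance of each of salt, mug, spice, garlic from where it was at the start of the episode below 0.025 m and angle between each of salt, mug, spice, garlic's own z axis and vertical below 0.25 rad); the robot touches nothing.
It fails at once if a tin is lifted (origin more than 48 mm above the worktop; it stands at 26 mm) (height (world z) of any of tin_a, tin_b above 0.048 m).
It fails at once if a tin is carried or shoved more than 120 mm from its place (distance of any of tin_a, tin_b from where it was at the start of the episode above 0.12 m).
It fails at once if the salt shaker, mug, spice jar or garlic is moved more than 25 mm or knocked over (distance of any of salt, mug, spice, garlic from where it was at the start of the episode above 0.025 m or angle between any of salt, mug, spice, garlic's own z axis and vertical above 0.35 rad).
It also fails if it takes over 48 s, if anything falls off the work surface, if the arm or the gripper's body presses on something with over 40 N, if the wrist force passes 120 N, or if a joint passes its speed limit or range.

### The arm

A 6-joint arm with a two-finger parallel gripper is mounted at the origin on a cart in front of the work surface, level with it; the furniture and walls round the work are solid. World frame = base frame: x ahead of the robot, y to its left, z up, the work surface at z = 0. Lengths are in mm, angles in degrees, forces in N, time in s.
With the tool pointing down it reaches from about 325 to 925 mm from the base axis. Payload 3.1 kg.
Tool frame: the origin (TCP) lies at the very end of the fingers, on their centre line; the grasp point (between the pads) lies grasp_offset behind it (grasp_offset is the distance from the TCP to the grasp point, in mm); z points along the fingers, y is the line along which they close (so a half turn about z gives the same grasp; the last joint's range is limited). The gripper opens to 85 mm and grips with 20 to 120 N. Pads are 22 mm wide; open, the fingers measure 114 mm over their backs; the gripper's body (76 mm by 85 mm) begins 54 mm behind the grasp point. The pads swing forward as they close: fully open they stand 13 mm farther back than shut.
Start: joints at [-73.637, 12.427, 92.441, -0, 75.132, -6.429], TCP at [242.141, -576.201, 231.3] pointing down, gripper open.
Joint ranges: [-157.48, 157.48], [-44.54, 120.13], [17.64, 146.25], [-64.5, 244.5], [7.68, 150.69], [-147.95, 147.95]. Speed limits (degrees/s): [159.86, 159.86, 180, 180, 180, 180].

### API

Orientations are given as [roll, pitch, yaw] about the fixed x, y, z axes, in that order (R = Rz(yaw) Ry(pitch) Rx(roll)).
In Python, from station import * gives the robot as it stands. Calls block until the motion is done:
- goto(position, orientation): joint-space move of the TCP to a pose.
- move_l(position, attitude=None, speed=150): straight line of the TCP; attitude=None keeps the orientation; speed is the mean speed in mm/s.
- move_j(angles): joint-space move.
- grip(opening, squeeze=None): finger opening in mm; squeeze is the grip in N (None keeps the last); returns when the fingers have stopped.
- wait(seconds).
- solve_ik(position, orientation): joint angles nearest the present ones, or None.
- get_obs(): the state.
- get_image(name): name is "side" or "top"; returns the picture (480x640x3 uint8, red, green, blue); there is no depth.
- get_calibration(name): a dict with "fx", "fy", "cx", "cy" (pixels), "R" (3x3) and "t" (3): a world point X has camera coordinates R X + t. Camera axes: x right, y down, z forward; pixel columns grow to the right and rows downward; lengths in mm; the calibration is good to about 2 mm. A picture is of the moment at which its call begins. get_calibration takes no time and is no camera call.
A pose or a line that the arm cannot do raises Unreachable and nothing moves.
- sign_off(): hands the job in; it is judged then, once.
Trained networks look in the newest picture that a camera, given by its name, has taken for a name from the list of things; names that differ only in an ending like _2 or _b are one class to them, and where a whole thing is asked for, a point or a joint stands for the part that bears it (a point fixed in the world has none). Each returns a list of dicts, best first, with "score" (0 to 1); they miss things now and then, are a little off and sometimes report something else, mostly with a low value. They report only what shows in the picture. A call takes as long as a camera call. They do not tell look-alikes from the thing itself.
- spot_in(name, camera): "extent" ([centre column, centre row, width, height] in pixels, round what is visible of it).
- regions_of(name, camera): "region" (480x640 bool, what is visible of it) and "extent" ([centre column, centre row, width, height] in pixels, round what is visible of it).
The state is a dict: "t": time; "joint_pos": joint angles; "qvel": joint speeds; "effort": joint torques, N m; "tcp_pos": TCP position; "ee_rot": TCP orientation; "wrist_force": force on the tool from outside, world axes, zero at the start; "moment": the same for the moment, N m; "grip_width": finger opening in mm; "grip_force": force on a finger pad.
Only numpy, scipy, OpenCV 4.12 (cv2) and the standard library are available. Lean on these libraries where they do the work, as an engineer would, in place of code of your own. Each camera call takes 0.05 s, during which the arm holds its last target. There are 200 camera calls.

## Working session

There is one attempt and no reset: what is moved stays moved. The work goes in short steps, each a Python script; the robot and the scene stay as the last script left them, time stands still between calls to the robot, and variables do not carry over. Pictures are saved under pics/ and viewed, at most 10 in all, crops included, and the job is handed in when it is done.

```bash
mkdir -p pics; ls
python3 - <<'E'
from station import *
import cv2,numpy as np
ims=[]
for c in ("side","top"):
    im=get_image(c); cv2.imwrite(f"pics/{c}0.png",im[:,:,::-1]); 
    k=get_calibration(c); print(c,k)
    for n in ("tin_a","salt","mug","spice","garlic"):
        for r in regions_of(n,c):
            if r["score"]>.2: 
                m=r["region"]; print(n,round(r["score"],2),np.round(r["extent"]),m.sum(),im[m].mean(0).round())
o=get_obs(); print(o["t"],o["tcp_pos"],o["ee_rot"])
E
```

```text
pics
side {'fx': 477.1757679928917, 'fy': 477.1757679928917, 'cx': 319.37089760978824, 'cy': 238.92693373546018, 'R': array([[-0.99921695, -0.03430887, -0.01970747],
       [ 0.002027  ,  0.45304602, -0.89148483],
       [ 0.03951423, -0.8908267 , -0.45262172]]), 't': array([557.09212237,  18.32750618, 887.6127069 ])}
tin_a 0.95 [414. 299.  61.  60.] 2385 [20. 83. 31.]
tin_a 0.89 [323. 259.  37.  34.] 942 [136. 116.  79.]
tin_a 0.83 [294. 225.  25.  45.] 736 [146.  83.   3.]
tin_a 0.81 [225. 323.  49.  74.] 2311 [21. 97. 36.]
tin_a 0.62 [352. 207.  28.  40.] 470 [146. 126.  73.]
tin_a 0.56 [434. 235.  42.  44.] 1241 [16. 70. 26.]
salt 0.77 [358. 227.  19.  51.] 907 [133. 123. 110.]
mug 0.72 [322. 322.  62.  97.] 5251 [75. 76. 55.]
spice 0.88 [330. 176.  19.  49.] 815 [78. 72. 64.]
garlic 0.82 [250. 198.  20.  21.] 270 [149. 129. 116.]
top {'fx': 560.2688076442917, 'fy': 560.2688076442917, 'cx': 319.6918374681216, 'cy': 249.47871028166648, 'R': array([[-0.01410455, -0.99984769, -0.01027881],
       [-0.98847951,  0.01549199, -0.15055984],
       [ 0.15069615,  0.00803681, -0.98854746]]), 't': array([  44.01200854,  526.73552319, 1001.30353852])}
tin_a 0.96 [274. 245.  56.  37.] 1036 [125. 112.  79.]
tin_a 0.87 [197. 178.  56.  32.] 1210 [42. 91. 48.]
tin_a 0.87 [362. 210.  50.  19.] 826 [142. 106.  48.]
tin_a 0.76 [410. 266.  52.  30.] 714 [149. 143.  97.]
tin_a 0.65 [230. 318.  57.  38.] 758 [ 60. 128.  70.]
tin_a 0.58 [344. 351.  56.  33.] 907 [34. 74. 39.]
salt 0.79 [346. 273.  21.  24.] 455 [120. 115. 108.]
mug 0.91 [172. 242.  73.  48.] 2099 [67. 51. 34.]
spice 0.89 [485. 238.  36.  30.] 811 [48. 43. 38.]
garlic 0.63 [444. 153.  27.  24.] 502 [134. 120. 109.]
0.6 [ 242.15631964 -576.22030572  231.34425709] [1.79995949e+02 5.82403220e-04 2.27935749e+01]
```

View pics/side0.png

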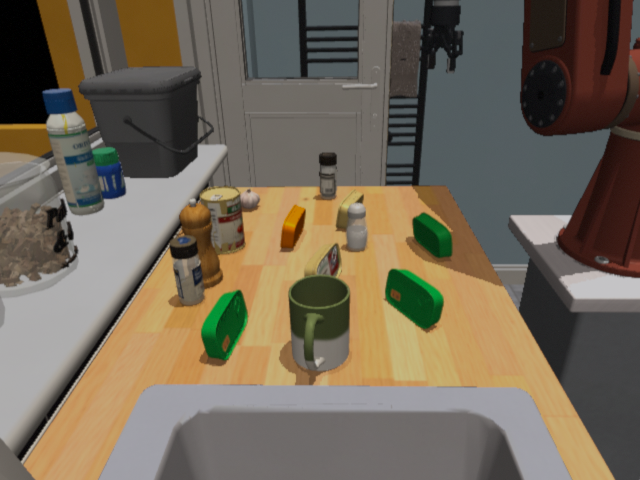

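View pics/top0.png

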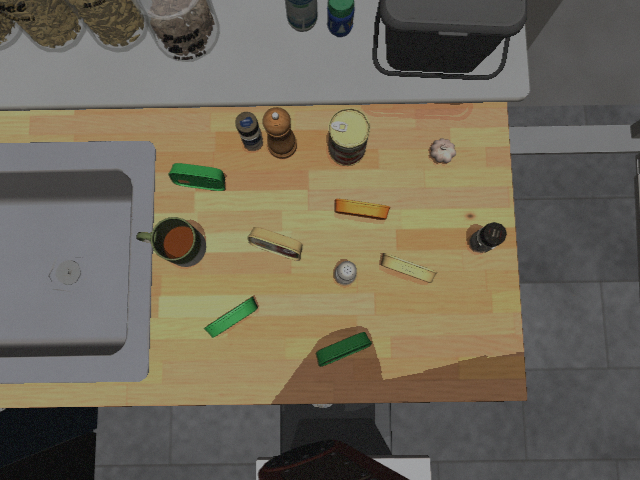

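The golden candidates in the top view are (274,245) and (410,266), which are (323,259) and (352,207) in the side view. The orange one at top (362,210) and the green ones at (197,178), (230,318) and (344,351) are look-alikes. I'll fit the poses of the golden pair and check their lids in one crop.

```bash
cat > h.py <<'E'
from station import *
import cv2,numpy as np
from scipy.optimize import minimize
C={c:get_calibration(c) for c in("side","top")}
def proj(c,X):
    k=C[c]; p=np.atleast_2d(X)@k["R"].T+k["t"]; return np.c_[k["fx"]*p[:,0]/p[:,2]+k["cx"],k["fy"]*p[:,1]/p[:,2]+k["cy"]]
def unproj(c,u,v,h):
    k=C[c]; d=k["R"].T@np.array([(u-k["cx"])/k["fx"],(v-k["cy"])/k["fy"],1]); o=-k["R"].T@k["t"]; return o+d*(h-o[2])/d[2]
L=np.array([[a*s[0],b*s[1],z] for z,s in((0,(26.5,46.5)),(24,(31.5,52.5))) for a,b in((1,1),(1,-1),(-1,-1),(-1,1))])
def corners(x,y,phi,h=26,el=9):
    e=np.radians(el); z=np.array([np.cos(e)*np.cos(phi),np.cos(e)*np.sin(phi),np.sin(e)]); yv=np.array([-np.sin(phi),np.cos(phi),0]); xv=np.cross(yv,z)
    return np.array([x,y,h])+L@np.array([xv,yv,z])
E
python3 - <<'E'
from h import *
ims={c:get_image(c) for c in C}
near={"L":{"top":(274,245),"side":(323,259)},"R":{"top":(410,266),"side":(352,207)}}
reg={c:regions_of("tin_a",c) for c in C}
for n in ("salt","mug","spice","garlic"):
    for r in spot_in(n,"top")[:1]: print(n,unproj("top",*r["extent"][:2],50).round())
for t,d in near.items():
    M={}
    for c,p in d.items():
        r=min(reg[c],key=lambda r:np.hypot(*(np.array(r["extent"][:2])-p))); M[c]=r["region"]
    c0=unproj("top",*near[t]["top"],30)[:2]
    def cost(q,tops=("top","side")):
        s=0
        for c in tops:
            m=np.zeros((480*1,640),np.uint8); cv2.fillConvexPoly(m,cv2.convexHull((proj(c,corners(*q))*16).round().astype(np.int32)),1,shift=4)
            m=m>0; s+=1-(m&M[c]).sum()/(m|M[c]).sum()
        return s
    for base in (0,np.pi):
        best=min((minimize(cost,[*c0-[12*np.cos(base),0],base+np.radians(a)],method="Nelder-Mead",options=dict(initial_simplex=np.array([c0.tolist()+[base+np.radians(a)]]*4)+np.array([[0,0,0],[15,0,0],[0,15,0],[0,0,.3]]))) for a in(-20,0,20)),key=lambda r:r.fun)
        print(t,best.x[:2].round(1),np.degrees(best.x[2]).round(1),best.fun.round(3),cost(best.x,("top",)).round(3))
s,t=ims["side"],ims["top"]
f=lambda im,u,v:cv2.resize(im[v-35:v+35,u-45:u+45],(390,300),interpolation=cv2.INTER_CUBIC)
cv2.imwrite("pics/crop.png",np.vstack([np.hstack([f(s,323,259),f(s,352,207)]),np.hstack([f(t,274,245),f(t,410,266)])])[:,:,::-1])
E
```

```text
salt [484. -10.  50.]
mug [544. 310.  50.]
spice [ 542. -271.   50.]
garlic [ 709. -202.   50.]
L [533.4 121.9] -23.4 0.678 0.22
L [556.5 113.3] 163.0 0.646 0.2
R [ 482.2 -121.4] -22.2 0.578 0.082
R [ 509.5 -130.6] 160.3 0.956 0.42
```

View pics/crop.png

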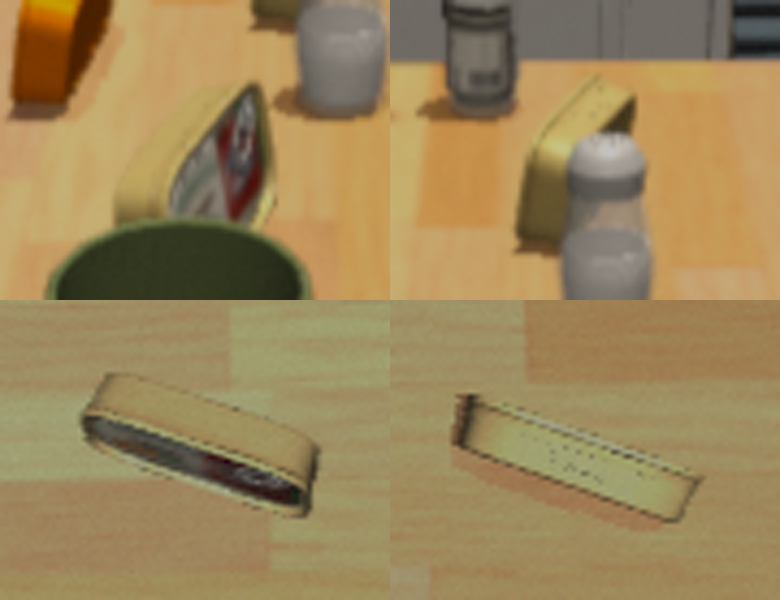

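The crop shows the left tin's picture lid towards the robot (lid edge at about (275,246) in the top view). The right tin's lid looks away from the robot: its golden underside and side face the near side, and its far edge is at about (409,263). I'll push left towards +x and right towards the robot, taking the lid-top edges from the crop as a check.

```bash
cat >> h.py <<'E'
E_={"L":((249.8,236.8),(301,254.3)),"R":((382.3,253.2),(436.5,272.5))}
def edge(t):
    a,b=[unproj("top",*p,60)[:2] for p in E_[t]]; d=(b-a)/np.linalg.norm(b-a)  # left->right
    n=np.array([-d[1],d[0]]); n*=np.sign(n[0]); n*=(1 if t=="L" else -1)
    return (a+b)/2,n,np.linalg.norm(b-a)   # lid top centre, push direction
def plan(t,z=46):
    m,n,l=edge(t); yaw=np.degrees(np.arctan2(n[1],n[0])); yaw=(yaw+90)%180-90
    P=lambda s,h:[*(m+n*s),h]
    return P,[180,0,yaw]
E
python3 - <<'E'
from h import *
for t,q in(("L",(556.5,113.3,163)),("R",(482.2,-121.4,-22.2))):
    c=corners(q[0],q[1],np.radians(q[2])); top=c[4:][np.argsort(c[4:,2])[2:]].mean(0)
    print(t,edge(t),"model lid top",top.round(),proj("top",top))
    P,o=plan(t); print(o)
    for p in (P(-60,180),P(-60,46),P(35,46)): print(np.round(p),solve_ik(p,o))
E
```

```text
L (array([532.87303668, 116.9220675 ]), array([ 0.94031708, -0.34029956]), np.float64(99.44228394543985)) model lid top [539. 119.  61.] [[274.25618106 242.40032429]]
[180, 0, np.float64(-19.895126219706967)]
[476. 137. 180.] [ 7.96427110e+00 -5.02645251e-01  1.12332933e+02 -2.54444375e-14
  6.81697122e+01  1.17859397e+02]
[476. 137.  46.] [ 7.96427110e+00  1.10921626e+01  1.16647549e+02 -2.54444375e-14
  5.22602879e+01  1.17859397e+02]
[566. 105.  46.] [ 3.52762885e+00  1.94728357e+01  1.05829949e+02 -2.54444375e-14
  5.46972157e+01  1.13422755e+02]
R (array([ 497.28531599, -126.14978207]), array([-0.93479076,  0.35519887]), np.float64(103.51345559249145)) model lid top [ 500. -128.   61.] [[410.63325925 261.48064927]]
[180, 0, np.float64(-20.80563299786664)]
[ 553. -147.  180.] [-2.19422394e+01  8.93808277e+00  1.02257108e+02 -2.54444375e-14
  6.88048093e+01  8.88633936e+01]
[ 553. -147.   46.] [-2.19422394e+01  1.91893034e+01  1.06215209e+02 -2.54444375e-14
  5.45954875e+01  8.88633936e+01]
[ 465. -114.   46.] [-2.21703762e+01  9.15497732e+00  1.18969558e+02 -2.54444375e-14
  5.18754646e+01  8.86352568e+01]
```

Run:
```python
from h import *
P,o=plan("R")
grip(0)
goto(P(-60,180),o); move_l(P(-60,47)); f0=get_obs()["wrist_force"]
move_l(P(-28,47),speed=100)
for s in (-15,-5,5,15,25):
    move_l(P(s,47),speed=40); print(s,(get_obs()["wrist_force"]-f0).round(1))
move_l(P(15,47)); move_l(P(15,200)); 
goto([330,-300,250],[180,0,0]); wait(.3)
cv2.imwrite("pics/r1.png",np.hstack([get_image("top")[200:340,190:510]]*1).repeat(2,0).repeat(2,1)[:,:,::-1]); print(get_obs()["t"])
```

```text
-15 [-0.7 -0.3 -0.4]
-5 [-0.  -0.5  0.3]
5 [ 0.4 -0.1  0. ]
15 [-1.1  0.4  0.4]
25 [ 0.8  0.3 -0.2]
9.9833
```

View pics/r1.png

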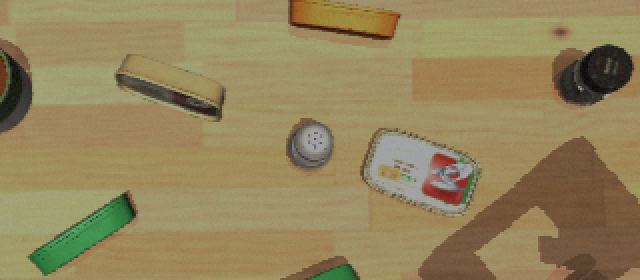

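The right tin now lies flat with its lid up (crop (420,170)), and the salt shaker at crop (312,145) hasn't moved. The left tin is next.

Run:
```python
from h import *
P,o=plan("L")
goto([350,0,220],o); goto(P(-60,180),o); move_l(P(-60,47))
move_l(P(-28,47),speed=100); move_l(P(25,47),speed=40)
move_l(P(15,47)); move_l(P(15,200)); 
goto([330,-200,250],[180,0,0]); wait(.5)
t=get_image("top")[200:340,190:510].repeat(2,0).repeat(2,1); s=get_image("side")[160:300,180:500].repeat(2,0).repeat(2,1)
cv2.imwrite("pics/l1.png",np.vstack([t,s])[:,:,::-1])
print(get_obs()["t"],[spot_in(n,"top")[0]["extent"] for n in("salt","mug")])
```

```text
18.3417 [[345.1, 274.0, 21.9, 24.7], [171.1, 242.6, 72.6, 47.6]]
```

View pics/l1.png

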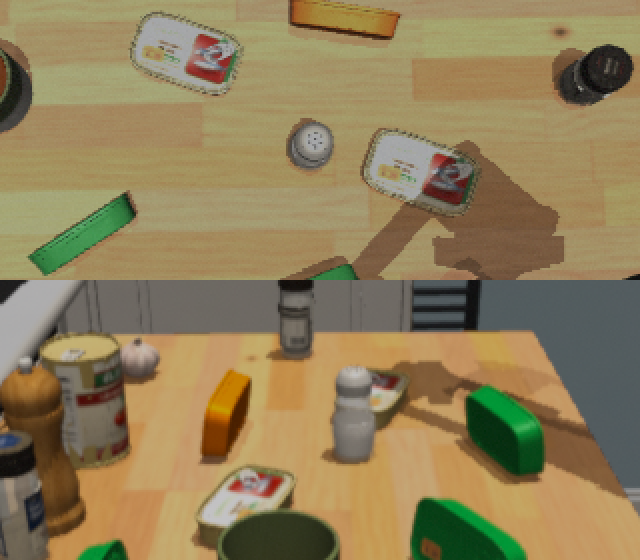

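Both tins lie flat with their lids up (crop (187,53) and (420,170)). The salt shaker, mug, spice jar and garlic stand where they were, and the arm is clear.

```bash
python3 -c "
from station import *
print(sign_off())"
```

```text
the job is handed in; nothing more can be done
None
```

Both golden tins were pushed over in place and lie flat, lids up; the last pictures show the bystanders still in their places, and the job was handed in at about 18 s (no verdict was returned).

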